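# Move a specimen capsule with sprung tongs

## Robot

A 7-joint arm with a two-finger parallel gripper is mounted at the origin on the work surface. World frame = base frame: x ahead of the robot, y to its left, z up, the work surface at z = 0. Lengths are in m, angles in rad, forces in N, time in s.
With the tool pointing down it reaches from about 0.4 to 0.85 m from the base axis. Payload 10.4 kg.
Tool frame: the origin (TCP) lies between the finger pads; the fingertips stand 11 mm ahead of it and the grasp point (between the pads) lies 8 mm behind it; z points along the fingers, y is the direction in which the jaws open and shut (so a half turn about z gives the same grasp; the last joint's range is limited). The gripper opens to 87 mm and grips with 3 to 60 N. Pads are 19 mm wide; open, the fingers measure 117 mm over their backs; the gripper's body (75 mm by 190 mm) begins 51 mm behind the grasp point.
Start: joints at [-1.134, 0.332, -0.065, 1.46, 0.022, 1.35, -0.088], TCP at [0.277, 0.56, 0.234] pointing down, gripper open.
Joint ranges: [-2.6, 2.6], [-0.5, 2.12], [-1.47, 1.34], [0.16, 2.42], [-1.27, 4.41], [0.06, 2.06], [-2.6, 2.6]. Speed limits (rad/s): [2.22, 2.22, 2.79, 2.79, 3.14, 3.14, 3.14].

## Interface

Orientations are given as a unit quaternion [x, y, z, w].
In Python, from bench import r, eyes gives the robot as it stands.
- The arm moves only by the shell command python3 -m inch 'ROWS' [FORCE]. ROWS is a JSON object of lists of equal length, an entry for each row: "translation": the shift along the world's x, y, z scaled (see below), a list of three; "rot": the turn, a rotation vector about the world's x, y, z scaled (see below), a list of three; "jaw": the finger opening in mm, from 0 to 87. In form: {"translation": [[tx, ty, tz], ...], "rot": [[ax, ay, az], ...], "jaw": [jaw, ...]}. A call has 1 to 20 rows; each row is the pose to reach, as a shift and turn from the pose measured when the call began; what a row does not reach only later rows make up. The controller multiplies each number of a shift by 100 mm and each number of a turn by 60 degrees. A row lasts 1/10 s, in which the tool goes at most 50 mm and 8.59 degrees, less where a joint would pass 70% of its speed; a pose out of reach is approached as far as the arm can. A call with a number of a shift or a turn outside -1 to 1 is refused whole. A call with a gripper value outside its range is refused whole. The fingers move at their own pace and stop on an object; FORCE is the grip in N (left out, the last holds). Time passes only in rows, so rows that repeat a pose let the fingers close. It gives the time, the measured TCP pose, the force and the opening at its end, in the units of the state.
- r.read_state(): the state, without advancing time (a new reading comes with each control period).
- eyes.camera(name): name is "scene" or "top" or "wrist"; returns the picture (420x560x3 uint8, blue, green, red); there is no depth.
- eyes.calibration(name): a dict with "fx", "fy", "cx", "cy" (pixels), "R" (3x3) and "t" (3): a world point X has camera coordinates R X + t; the wrist camera has in their place "hand_eye" (4x4, takes a point from camera to tool coordinates, whose origin is the TCP and whose axes are the flange's). Camera axes: x right, y down, z forward; pixel columns grow to the right and rows downward; lengths in m; the calibration is good to about 2 mm. The wrist camera is an equidistant fisheye: a pixel r from the principal point sees the ray r / f radians off the axis. A picture is of the moment at which its call begins: read the wrist's pose just before it. calibration takes no time and is no camera call.
- r.close_job(): hands the job in, once; it reports no verdict.
The state is a dict: "time": time; "joint_positions": joint angles; "joint_vel": joint speeds; "joint_torque": joint torques, N m; "ee_pos": TCP position; "eef_rot": TCP orientation; "ft_force": force on the tool from outside, world axes, zero at the start; "torque": the same for the moment, N m; "width": finger opening in m.
Only numpy, scipy, OpenCV 4.12 (cv2) and the standard library are available. Lean on these libraries where they do the work, as an engineer would, in place of code of your own. Each camera call takes 0.05 s, during which the arm holds its last target. There are 200 camera calls.

## Task

On the telemedicine desk, take the sprung tongs out of their open black holder and use them, never your own fingers, to pick up the smallest of the three plain metal capsules on the grey mat. Lower it into the round white dish and let go of it there only once it is down, standing upright well inside the rim, then stand the tongs back upright in their holder.

Things in the scene. Friction and masses are not known exactly. Their poses are not given: they have to be found in the camera images.
- tongs: Loose steel tongs, 0.11 kg, 127 mm tall, tips down in the holder. Origin: midway between the tips' undersides; z up, y the line on which the jaws close. Spring block between the arms, z 98 to 122 mm. Grip from above, across y, the two arms' outer plates: 22 mm wide, z 84 to 124 mm, 60 mm over their outer faces when free. Rubber tips: 20 mm wide (x), 5 mm thick, 26 mm tall, 44 mm apart when free.
- tongs_l (a joint): Inward travel of one arm along y, m: 0 free, 0.018 stop. Squeezed together, both travel alike and stay parallel: width over plates (60 mm free) and gap between tips (44 mm) both shrink by twice it. The spring pushes each arm out with 0.9 N per mm: 5 N at plates 48 mm, 11 N at 36 mm. Hold them open at plates 46 to 50 mm; past 58 mm they drop. On the capsule it is 36 mm; squeeze with 20 to 35 N.
- caddy: Fixed black open-topped tongs holder, 50 mm (x) by 94 mm (y), 55 mm tall, walls and floor 5 mm, inside 40 by 84 mm. Origin: centre of its underside, on the desk; z up; y runs along its length, the line on which the jaws of the tongs standing in it close. The tips stand on its floor, z = 5 mm.
- capsule: Smallest of three plain aluminium capped cylinders standing on the grey mat (6 mm thick): 20 mm diameter, 26 mm tall, 25 g, loose. Origin: centre of its underside; z up. Take it in any yaw. The two others are not wanted: one 21 mm in diameter, 55 mm tall; one 38 mm in diameter, 36 mm tall; centres at least 65 mm away.
- dish: Fixed round white dish, 94 mm outer diameter, 18 mm tall, wall 4 mm, inner diameter about 85 mm, flat floor 5 mm above the desk. Origin: centre of its underside, on the desk; z up.
There are look-alikes about, which are no part of the job. Of the things shaped like the dish, the white one is meant.

How it is judged:
On the way, in this order (a step that is already met when the one before it is completed fails the run):
1. the capsule is held in the tongs, lifted to more than 25 mm above the desk (height (world z) of capsule above 0.025 m and contact force between tongs and capsule above 0.5 N), for 0.2 s.
2. the capsule, still held in the tongs, is lowered into the dish to within 10 mm of its floor (z of capsule in the frame of dish below 0.015 m and horizontal distance between capsule and dish below 0.032 m and contact force between tongs and capsule above 0.5 N), for 0.05 s.
At the end, for the whole second after the job is handed in: The capsule stands upright (within 11 degrees) at rest on the dish's floor, its centre within 32 mm of the dish's centre, and the tongs stand at rest in their holder, upright within 15 degrees, their origin within 25 mm of the holder's centre and 15 mm of its underside (horizontal distance between capsule and dish below 0.032 m and z of capsule in the frame of dish below 0.01 m and angle between capsule's own z axis and vertical below 0.2 rad and linear speed of each of capsule, tongs below 0.02 m/s and horizontal distance between tongs and caddy below 0.025 m and z of tongs in the frame of caddy below 0.015 m and angle between tongs's own z axis and vertical below 0.26 rad); the robot touches nothing.
It fails at once if the gripper's fingers touch the capsule directly (contact force between the fingers and capsule above 0.3 N).
It also fails if it takes over 58 s, if anything falls off the work surface, if the arm or the gripper's body presses on something with over 40 N, if the wrist force passes 120 N, or if a joint passes its speed limit or range.

## Working session

There is one attempt and no reset: what is moved stays moved. The work goes in short steps, Python scripts to look and compute and a shell command to move; the robot and the scene stay as the last step left them, time stands still between calls to the robot, and variables do not carry over. Pictures are saved under pics/ and viewed, about 8 in all and at most 12, crops included, and the job is handed in when it is done.

```bash
ls; mkdir -p pics
cat > h.py <<'E'
import numpy as np, cv2
from bench import r, eyes
from scipy.spatial.transform import Rotation as Ro
def ray(name,u,v,st=None):
    c=eyes.calibration(name)
    if name!="wrist":
        d=np.array([(u-c["cx"])/c["fx"],(v-c["cy"])/c["fy"],1]);R=np.array(c["R"]);t=np.array(c["t"])
        return -R.T@t, R.T@d/np.linalg.norm(d)
    a=np.array([(u-c["cx"])/c["fx"],(v-c["cy"])/c["fy"]]);th=np.hypot(*a)
    d=np.r_[a/max(th,1e-9)*np.sin(th),np.cos(th)]
    H=np.array(c["hand_eye"]);R=Ro.from_quat(st["eef_rot"]).as_matrix()
    return np.array(st["ee_pos"])+R@H[:3,3], R@H[:3,:3]@d
def plane(o,d,z): return o+d*(z-o[2])/d[2]
def tri(rays):
    A=sum(np.eye(3)-np.outer(d,d) for o,d in rays); b=sum((np.eye(3)-np.outer(d,d))@o for o,d in rays)
    p=np.linalg.solve(A,b); return p,[np.linalg.norm(np.cross(p-o,d)) for o,d in rays]
E
python3 - <<'E'
from h import *
print(r.read_state())
for n in ["scene","top","wrist"]:
    im=eyes.camera(n); cv2.imwrite(f"pics/{n}0.png",im)
    print(n,eyes.calibration(n))
E
```

```text
pics
{'time': 0.0, 'joint_positions': array([-1.13361707,  0.33282812, -0.06471751,  1.46094241,  0.02158364,
        1.34988369, -0.08849914]), 'joint_vel': array([ 4.19536331e-04,  2.06442570e-03,  7.59801403e-05, -1.00035266e-03,
        4.46413050e-04,  4.48260827e-04, -3.89552337e-04]), 'joint_torque': array([-6.36541099e-04, -6.23258829e+01,  2.39835971e-02, -3.89886153e+01,
       -6.14388823e-02,  4.00896370e-02,  1.93971769e-04]), 'ee_pos': array([0.27717097, 0.55976962, 0.23278076]), 'eef_rot': array([ 2.27853047e-01,  9.73695292e-01, -6.69919867e-04, -1.35031581e-04]), 'ft_force': array([0.75289293, 0.67509861, 0.01505316]), 'torque': array([-0.03284238,  0.03068598, -0.00871741]), 'width': 0.08700407210060723}
scene {'fx': 402.2876791566515, 'fy': 402.2876791566515, 'cx': 272.5035712858589, 'cy': 208.664609318053, 'R': array([[-0.56201146,  0.82692915,  0.01820161],
       [ 0.45218278,  0.32559743, -0.83037163],
       [-0.69258491, -0.45844791, -0.55691261]]), 't': array([ 0.24309759, -0.1600324 ,  1.10809134])}
top {'fx': 515.2514179278801, 'fy': 515.2514179278801, 'cx': 278.00077241984155, 'cy': 211.1589810619366, 'R': array([[ 7.06416345e-04, -9.99963799e-01, -8.47952895e-03],
       [-9.87270379e-01,  6.51265332e-04, -1.59049600e-01],
       [ 1.59049365e-01,  8.48394299e-03, -9.87234178e-01]]), 't': array([0.01537429, 0.44568749, 1.09140884])}
wrist {'fx': 325.19226210127806, 'fy': 325.19226210127806, 'cx': 280.8297432863736, 'cy': 212.88132132452526, 'hand_eye': array([[ 5.40125015e-04, -9.63885913e-01, -2.66314954e-01,
         7.25189162e-02],
       [ 9.99999474e-01,  2.88410724e-04,  9.84284555e-04,
        -1.07464448e-03],
       [-8.71929929e-04, -2.66315346e-01,  9.63885562e-01,
        -1.50292560e-01],
       [ 0.00000000e+00,  0.00000000e+00,  0.00000000e+00,
         1.00000000e+00]])}
```

View pics/top0.png

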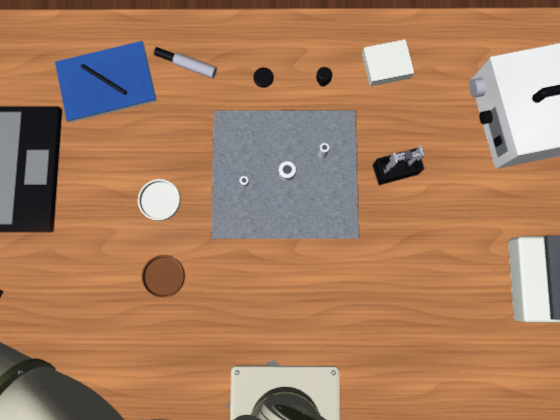

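View pics/scene0.png

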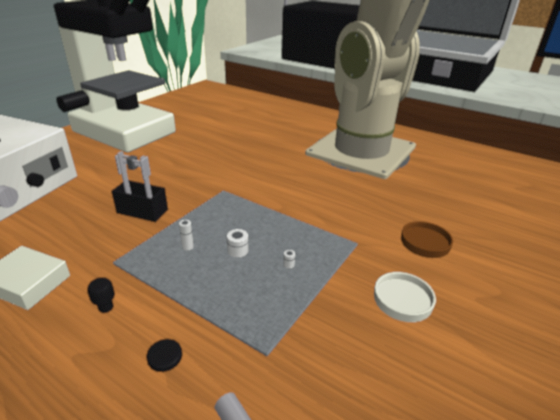

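The top view shows the dish at (159,200), the small capsule at (244,181), the caddy at about (399,165) with the tongs on it, and a brown look-alike dish at (164,276). The scene view shows the same things: capsule (289,258), dish (405,296), caddy (140,200).

Run:
```python
from h import *
top=cv2.imread("pics/top0.png"); sc=cv2.imread("pics/scene0.png")
def blobs(im,lo,hi,box,amin=8):
    x0,y0,x1,y1=box; m=np.zeros(im.shape[:2],np.uint8); m[y0:y1,x0:x1]=cv2.inRange(im,lo,hi)[y0:y1,x0:x1]
    cs,_=cv2.findContours(m,cv2.RETR_EXTERNAL,cv2.CHAIN_APPROX_NONE); return sorted([c for c in cs if cv2.contourArea(c)>=amin],key=cv2.contourArea)
# dish
W=((150,)*3,(255,)*3)
d=cv2.convexHull(blobs(top,*W,(125,165,200,235))[-1]); e=cv2.fitEllipse(d); print("dish top",e, plane(*ray("top",*e[0]),0.018))
d2=cv2.convexHull(blobs(sc,*W,(360,262,450,330))[-1]); e2=cv2.fitEllipse(d2); print("dish sc",e2,plane(*ray("scene",*e2[0]),.015))
print(tri([ray("top",*e[0]),ray("scene",*e2[0])]))
# capsule
for n,im,b in [("top",top,(232,168,256,194)),("scene",sc,(278,245,300,272))]:
    c=blobs(im,(135,)*3,(255,)*3,b,3)
    for k in c: print("cap",n,cv2.boundingRect(k),cv2.minEnclosingCircle(k)[0])
# caddy black
c=blobs(top,(0,0,0),(55,55,55),(365,135,430,190),20)
R=cv2.minAreaRect(np.vstack(c)); print("caddy",R)
for p in cv2.boxPoints(R): print(p,plane(*ray("top",*p),.055))
v=np.hstack([cv2.resize(top[130:200,355:435],None,fx=5,fy=5,interpolation=2),cv2.resize(sc[140:225,100:180],(400,425),interpolation=2)[:350]])
cv2.imwrite("pics/crop1.png",v)
```

```text
dish top ((158.15380859375, 199.2001953125), (40.60334777832031, 42.370487213134766), 56.16102600097656) [0.47579686 0.28345663 0.018     ]
dish sc ((405.670654296875, 294.9407043457031), (42.27376937866211, 63.93893814086914), 117.4544906616211) [0.47804947 0.28583197 0.015     ]
(array([0.47652192, 0.28510368, 0.01334196]), [np.float64(0.0005131046372625294), np.float64(0.0005131046372624669)])
cap top (248, 184, 3, 5) (249.0, 186.0)
cap top (240, 168, 7, 4) (243.0, 169.0)
cap top (238, 175, 12, 12) (243.89999389648438, 179.89999389648438)
cap scene (283, 249, 13, 20) (289.0, 258.368408203125)
caddy ((397.7944641113281, 166.09378051757812), (25.10601043701172, 47.83512496948242), 74.93151092529297)
[371.43582 160.19032] [ 0.55504802 -0.18849384  0.055     ]
[417.6262  147.75447] [ 0.58289851 -0.29018815  0.055     ]
[424.1531  171.99724] [ 0.52849022 -0.30202467  0.055     ]
[377.96274 184.43309] [ 0.50102611 -0.20108039  0.055     ]
```

View pics/crop1.png

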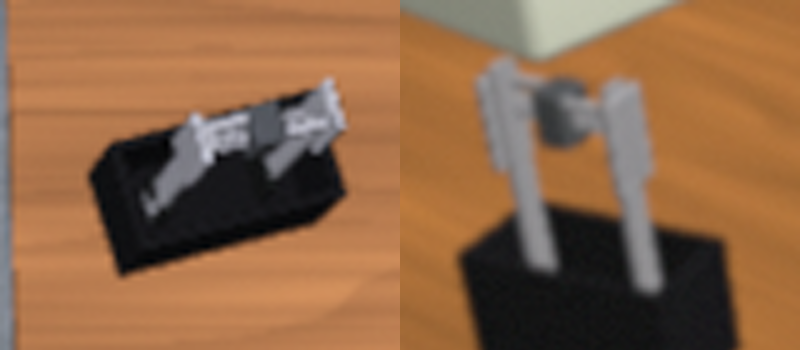

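```bash
python3 -m inch '{"translation":[[0.4,-0.3,0],[0.7,-0.7,0],[0.8,-1,0],[0.8,-1,0],[0.8,-1,0]],"rot":[[0,0,0.14],[0,0,0.28],[0,0,0.42],[0,0,0.56],[0,0,0.7]],"jaw":[87,87,87,87,87]}'
python3 -m inch '{"translation":[[0.4,-0.5,0],[0.8,-1,0],[0.8,-1,0]],"rot":[[0,0,0],[0,0,0],[0,0,0]],"jaw":[87,87,87]}'
python3 -m inch '{"translation":[[0.4,-0.5,0],[0.8,-1,0],[0.8,-1,0]],"rot":[[0,0,0],[0,0,0],[0,0,0]],"jaw":[87,87,87]}'
python3 -m inch '{"translation":[[0.2,-0.5,0],[0.3,-1,0],[0.3,-1,0],[0.3,-1,0],[0.3,-1,0]],"rot":[[0,0,0],[0,0,0],[0,0,0],[0,0,0],[0,0,0]],"jaw":[87,87,87,87,87]}'
python3 - <<'E'
from h import *
import pickle
st=r.read_state(); im=eyes.camera("wrist"); cv2.imwrite("pics/w1.png",im); pickle.dump(st,open("w1.pkl","wb")); print(st["time"],st["ee_pos"],st["eef_rot"],st["joint_positions"])
E
```

```text
time: 0.65
ee_pos: [0.3581, 0.4585, 0.233]
eef_rot: [-0.138, 0.99, -0.001, 0.0]
ft_force: [-0.8, -1.2, -0.0]
width: 0.087
time: 0.95
ee_pos: [0.4406, 0.3548, 0.2328]
eef_rot: [-0.136, 0.991, -0.001, 0.0]
ft_force: [-0.4, 0.8, -0.7]
width: 0.0873
time: 1.25
ee_pos: [0.5226, 0.2509, 0.2327]
eef_rot: [-0.135, 0.991, -0.002, 0.001]
ft_force: [-0.7, -0.0, -0.2]
width: 0.0869
time: 1.75
ee_pos: [0.5521, 0.1524, 0.2326]
eef_rot: [-0.135, 0.991, -0.002, 0.0]
ft_force: [-0.2, 1.1, 0.4]
width: 0.0868
1.75 [0.55214842 0.15243305 0.23257337] [-1.35203703e-01  9.90816428e-01 -1.62991828e-03  3.28579014e-04] [-0.473444    0.21430006  0.14256557  1.61413146 -0.02779721  1.31536326
  1.51496281]
```

View pics/w1.png

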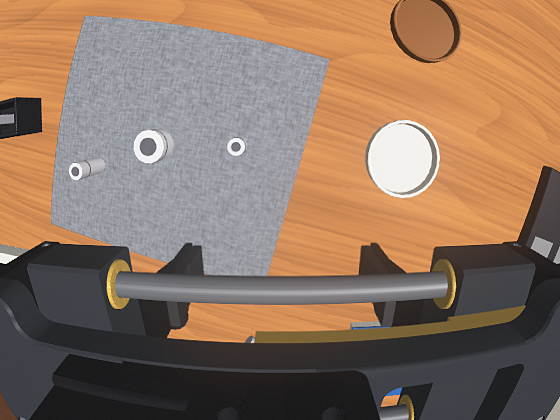

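The wrist view shows the small capsule's top at (236,147) and the white dish at (402,159). The two larger capsules are at (150,147) and (76,171).

```bash
cat >> h.py <<'E'
def biggest(im,lo,hi,box):
    x0,y0,x1,y1=box; m=np.zeros(im.shape[:2],np.uint8); m[y0:y1,x0:x1]=cv2.inRange(im,lo,hi)[y0:y1,x0:x1]
    cs,_=cv2.findContours(m,cv2.RETR_EXTERNAL,cv2.CHAIN_APPROX_NONE); return max(cs,key=cv2.contourArea)
E
python3 - <<'E'
from h import *
import pickle
st=pickle.load(open("w1.pkl","rb")); im=cv2.imread("pics/w1.png")
c=cv2.convexHull(biggest(im,(160,)*3,(255,)*3,(360,112,450,205))); e=cv2.fitEllipse(c); print(e)
rd=ray("wrist",*e[0],st); print("dish w",plane(*rd,.018)); print("tri",tri([rd,ray("top",158.15,199.2),ray("scene",405.67,294.94)]))
P=np.array([plane(*ray("wrist",*p[0],st),.018) for p in c]); print("rim circle",cv2.minEnclosingCircle(P[:,:2].astype(np.float32)))
c=cv2.convexHull(biggest(im,(150,)*3,(255,)*3,(222,132,252,163))); e=cv2.minEnclosingCircle(c); print(e)
rc=ray("wrist",*e[0],st); print("cap w",plane(*rc,.032)); print("cap top",plane(*ray("top",243.9,179.9),.032)); print(tri([rc,ray("top",243.9,180.2)]))
print("scene body",plane(*ray("scene",289,258.4),.019))
P=np.array([plane(*ray("wrist",*p[0],st),.032) for p in c]); print("cap circle",cv2.minEnclosingCircle(P[:,:2].astype(np.float32)))
print("tongs top",plane(*ray("top",408,154.5),.125))
E
```

```text
((403.3104248046875, 158.6039276123047), (71.59313201904297, 77.9774398803711), 5.73610258102417)
dish w [0.47671603 0.27933391 0.018     ]
tri (array([0.47635848, 0.28411077, 0.01215656]), [np.float64(0.002266812464093983), np.float64(0.0009043417545203852), np.float64(0.0016545378166908085)])
rim circle ((0.4768097698688507, 0.2812947630882263), 0.046935394406318665)
((237.0, 147.0), 20.518383026123047)
cap w [0.51711533 0.09200297 0.032     ]
cap top [0.51656049 0.09110145 0.032     ]
(array([0.51751576, 0.09142938, 0.02574084]), [np.float64(0.00027370082173848784), np.float64(0.0002737008217385133)])
scene body [0.5150059  0.09030612 0.019     ]
cap circle ((0.5172406435012817, 0.09180879592895508), 0.022547902539372444)
tongs top [ 0.54842714 -0.25100761  0.125     ]
```

```bash
python3 -m inch '{"translation":[[0,-0.5,0],[0,-1,0],[0,-1,0]],"rot":[[0,0,0],[0,0,0],[0,0,0]],"jaw":[87,87,87]}'
python3 -m inch '{"translation":[[0,-0.5,0],[0,-1,0],[0,-1,0]],"rot":[[0,0,0],[0,0,0],[0,0,0]],"jaw":[87,87,87]}'
python3 -m inch '{"translation":[[0,-0.5,0],[0,-1,0],[0,-1,0],[0,-1,0],[0,-1,0]],"rot":[[0,0,0],[0,0,0],[0,0,0],[0,0,0],[0,0,0]],"jaw":[87,87,87,87,87]}'
python3 - <<'E'
from h import *
import pickle
st=r.read_state(); im=eyes.camera("wrist"); cv2.imwrite("pics/w2.png",im); pickle.dump(st,open("w2.pkl","wb")); print(st["time"],st["ee_pos"],st["eef_rot"],st["joint_positions"])
E
```

```text
time: 2.1
ee_pos: [0.5521, 0.0471, 0.2329]
eef_rot: [-0.133, 0.991, -0.003, 0.0]
ft_force: [0.3, 0.5, 0.6]
width: 0.0871
time: 2.4
ee_pos: [0.5517, -0.0581, 0.2332]
eef_rot: [-0.13, 0.992, -0.004, 0.0]
ft_force: [0.1, -0.4, -0.3]
width: 0.0872
time: 2.9
ee_pos: [0.5523, -0.1556, 0.233]
eef_rot: [-0.131, 0.991, -0.004, 0.0]
ft_force: [-0.3, -0.3, -0.4]
width: 0.087
2.9 [ 0.55230102 -0.15562325  0.23295037] [-1.30914396e-01  9.91387265e-01 -3.54390685e-03  3.91723152e-04] [-0.11396697  0.21727661  0.35669357  1.6238116  -0.07140381  1.31114823
  2.08651713]
```

View pics/w2.png

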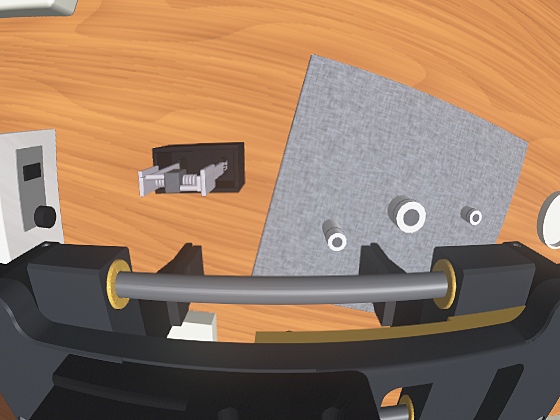

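The wrist view shows the tongs' plates at about (143,182) and (210,180), the spring block between them, and the caddy rim spanning (153..244,142..193). I'll move so they sit centred and measure there.

```bash
python3 -m inch '{"translation":[[0,-0.4,0],[0,-0.9,0],[0,-0.9,0],[0,-0.9,0],[0,-0.9,0]],"rot":[[0,0,0],[0,0,0],[0,0,0],[0,0,0],[0,0,0]],"jaw":[87,87,87,87,87]}'
python3 - <<'E'
from h import *
import pickle
st=r.read_state(); im=eyes.camera("wrist"); cv2.imwrite("pics/w3.png",im); pickle.dump(st,open("w3.pkl","wb")); print(st["time"],st["ee_pos"],st["eef_rot"],st["joint_positions"])
cv2.imwrite("pics/w3c.png",cv2.resize(im[110:230,190:350],(800,600),interpolation=2))
E
```

```text
time: 3.45
ee_pos: [0.5531, -0.243, 0.2328]
eef_rot: [-0.133, 0.991, -0.003, 0.001]
ft_force: [-0.0, -0.3, 0.2]
width: 0.0872
3.45 [ 0.55312131 -0.24300939  0.2328205 ] [-1.32738452e-01  9.91146372e-01 -3.01970576e-03  5.04233646e-04] [ 0.00400734  0.29070252  0.40968846  1.54561734 -0.11311692  1.32570872
  2.26244048]
```

View pics/w3c.png

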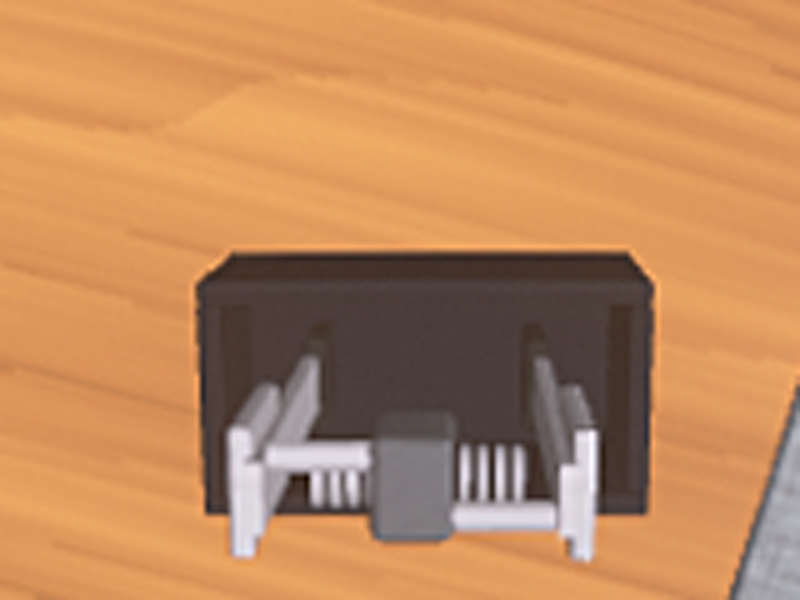

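The crop shows the tongs well aligned with the tool. The top outer edges of the plates are at crop x 231 and 594, y 430..556, and the caddy rim corners are at (200,287), (653,287), (647,513) and (205,513).

Run:
```python
from h import *
import pickle
st=pickle.load(open("w3.pkl","rb"));s2=pickle.load(open("w2.pkl","rb"))
R=Ro.from_quat(st["eef_rot"]).as_matrix(); print("tool y ang",np.degrees(np.arctan2(R[1,1],R[0,1])), "tilt",R[:,2])
f=lambda p:(p[0]/5+190,p[1]/5+110)
def show(n,pts,z):
    P=np.array([plane(*ray("wrist",*f(p),st),z) for p in pts]); c=P.mean(0); print(n,P.round(4).tolist(),"c",c.round(4))
    for i in range(len(P)): d=P[i]-P[i-1]; print("  edge",np.linalg.norm(d).round(4),np.degrees(np.arctan2(d[1],d[0])).round(1))
    return c
show("plates",[(230,430),(595,430),(592,558),(233,556)],.129)
show("caddy",[(200,287),(653,287),(647,513),(205,513)],.055)
# height of plates from two views: outer top near corners: w2 left plate (139,195), right (204,195)
print(tri([ray("wrist",139.5,195,s2),ray("wrist",*f((233,556)),st)]),tri([ray("wrist",204.5,195,s2),ray("wrist",*f((592,558)),st)]))
# caddy rim height: front rim right corner
print(tri([ray("wrist",242.5,191,s2),ray("wrist",*f((647,513)),st)]))
```

```text
tool y ang 105.25576884693933 tilt [ 0.0018012  -0.00585208 -0.99998125]
plates [[0.5467, -0.2837, 0.129], [0.5311, -0.227, 0.129], [0.5518, -0.2214, 0.129], [0.5672, -0.2783, 0.129]] c [ 0.5492 -0.2526  0.129 ]
  edge 0.0212 -165.4
  edge 0.0587 105.3
  edge 0.0214 15.3
  edge 0.059 -74.9
caddy [[0.5378, -0.3031, 0.055], [0.5135, -0.2138, 0.055], [0.5595, -0.2012, 0.055], [0.5842, -0.291, 0.055]] c [ 0.5487 -0.2522  0.055 ]
  edge 0.048 -165.4
  edge 0.0925 105.2
  edge 0.0478 15.3
  edge 0.0931 -74.6
(array([ 0.56621996, -0.2782184 ,  0.13050074]), [np.float64(0.00043840714795400216), np.float64(0.00043840714795416355)]) (array([ 0.55133578, -0.22162904,  0.13036539]), [np.float64(0.00012253976181965777), np.float64(0.00012253976181985475)])
(array([ 0.56189085, -0.19849208,  0.04043226]), [np.float64(0.0010175005130793945), np.float64(0.001017500513079451)])
```

```bash
python3 -m inch '{"translation":[[-0.02,-0.06,-0.2],[-0.04,-0.1,-0.6],[-0.04,-0.1,-0.8],[-0.04,-0.1,-0.8],[-0.04,-0.1,-0.8]],"rot":[[0,0,0],[0,0,0],[0,0,0],[0,0,0],[0,0,0]],"jaw":[87,87,87,87,87]}'; python3 -c "
from h import *
R=Ro.from_quat(r.read_state()['eef_rot']).as_matrix();print(R[:,1],R[:,2])"
```

```text
time: 4.0
ee_pos: [0.5498, -0.2519, 0.1537]
eef_rot: [-0.134, 0.991, -0.003, 0.001]
ft_force: [0.4, -0.3, 0.5]
width: 0.087
[-0.26508489  0.96420554 -0.00613837] [ 0.00239001 -0.00570905 -0.99998085]
```

Now lower to the grasp height and close to the held-open width of 48 mm.

```bash
python3 -m inch '{"translation":[[-0.01,-0.01,-0.3],[-0.01,-0.01,-0.52],[-0.01,-0.01,-0.52],[-0.01,-0.01,-0.52]],"rot":[[0,0,0],[0,0,0],[0,0,0],[0,0,0]],"jaw":[87,87,87,87]}'
python3 -m inch '{"translation":[[0,0,0],[0,0,0],[0,0,0],[0,0,0],[0,0,0],[0,0,0],[0,0,0],[0,0,0],[0,0,0],[0,0,0]],"rot":[[0,0,0],[0,0,0],[0,0,0],[0,0,0],[0,0,0],[0,0,0],[0,0,0],[0,0,0],[0,0,0],[0,0,0]],"jaw":[70,60,56,52,48,48,48,48,48,48]}' 30
```

```text
time: 4.4
ee_pos: [0.5498, -0.2529, 0.1035]
eef_rot: [-0.134, 0.991, -0.003, 0.002]
ft_force: [1.2, -0.7, 0.7]
width: 0.0872
time: 5.4
ee_pos: [0.55, -0.253, 0.1038]
eef_rot: [-0.134, 0.991, -0.004, 0.002]
ft_force: [-0.2, 0.6, 5.0]
width: 0.0481
```

```bash
python3 -m inch '{"translation":[[0,0,0.1],[0,0,0.3],[0,0,0.6],[0,0,1],[0,0,1],[0,0,1]],"rot":[[0,0,0],[0,0,0],[0,0,0],[0,0,0],[0,0,0],[0,0,0]],"jaw":[48,48,48,48,48,48]}' 30
python3 - <<'E'
from h import *
import pickle
st=r.read_state(); im=eyes.camera("wrist"); cv2.imwrite("pics/w4.png",im); pickle.dump(st,open("w4.pkl","wb")); print(st["ft_force"],st["width"])
s=eyes.camera("scene"); cv2.imwrite("pics/m.png",np.hstack([cv2.resize(im,(400,300)),cv2.resize(s[60:240,60:300],(400,300))]))
E
```

```text
time: 6.0
ee_pos: [0.5501, -0.253, 0.2045]
eef_rot: [-0.134, 0.991, -0.004, 0.002]
ft_force: [0.6, 0.2, -1.1]
width: 0.0479
[ 0.63310131  0.2019447  -1.08602846] 0.047929733745246964
```

View pics/m.png

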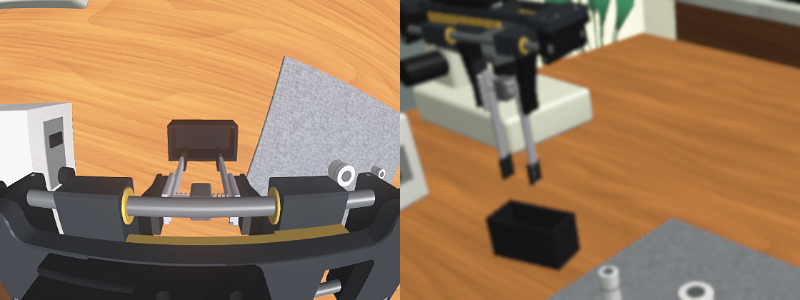

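The tongs are held upright at 48 mm. Their weight reads -1.1 N, as expected, and the holder is empty. Next I carry them over the capsule.

```bash
python3 -m inch '{"translation":[[0,0.2,0],[-0.05,0.5,0],[-0.1,0.9,0],[-0.1,1,0]],"rot":[[0,0,0],[0,0,0],[0,0,0],[0,0,0]],"jaw":[48,48,48,48]}' 30
python3 -m inch '{"translation":[[-0.05,0.4,0],[-0.05,0.8,0],[-0.1,1,0]],"rot":[[0,0,0],[0,0,0],[0,0,0]],"jaw":[48,48,48]}' 30
python3 -m inch '{"translation":[[-0.05,0.4,0],[-0.1,0.8,0],[-0.1,1,0],[-0.1,1,0],[-0.1,1,0]],"rot":[[0,0,0],[0,0,0],[0,0,0],[0,0,0],[0,0,0]],"jaw":[48,48,48,48,48]}' 30
python3 -m inch '{"translation":[[-0.05,0.2,-0.1],[-0.05,0.3,-0.3],[-0.05,0.3,-0.35],[-0.05,0.3,-0.35],[-0.05,0.3,-0.35]],"rot":[[0,0,0],[0,0,0],[0,0,0],[0,0,0],[0,0,0]],"jaw":[48,48,48,48,48]}' 30
python3 - <<'E'
from h import *
import pickle
st=r.read_state(); im=eyes.camera("wrist"); cv2.imwrite("pics/w5.png",im); pickle.dump(st,open("w5.pkl","wb")); print(st["ee_pos"],st["eef_rot"],st["ft_force"],st["width"])
s=eyes.camera("scene");cv2.imwrite("pics/s5.png",s)
cv2.imwrite("pics/m5.png",np.hstack([cv2.resize(im[130:310,180:380],(400,360),interpolation=2),cv2.resize(s[130:310,190:390],(400,360),interpolation=2)]))
E
```

```text
time: 6.5
ee_pos: [0.5386, -0.1476, 0.201]
eef_rot: [-0.137, 0.991, -0.002, -0.0]
ft_force: [0.4, -0.8, -0.4]
width: 0.0483
time: 6.8
ee_pos: [0.528, -0.0436, 0.1997]
eef_rot: [-0.139, 0.99, -0.001, -0.001]
ft_force: [-0.3, -0.9, -0.9]
width: 0.0481
time: 7.3
ee_pos: [0.5176, 0.0559, 0.1988]
eef_rot: [-0.139, 0.99, -0.001, -0.002]
ft_force: [0.3, -0.7, -0.5]
width: 0.0483
time: 7.8
ee_pos: [0.513, 0.0843, 0.1643]
eef_rot: [-0.138, 0.99, -0.002, -0.002]
ft_force: [-0.4, -0.5, -0.5]
width: 0.0481
[0.51300466 0.08433929 0.16432608] [-0.13770885  0.99046934 -0.00151591 -0.00211215] [-0.37781858 -0.50213781 -0.47227286] 0.04805380963307493
```

View pics/m5.png

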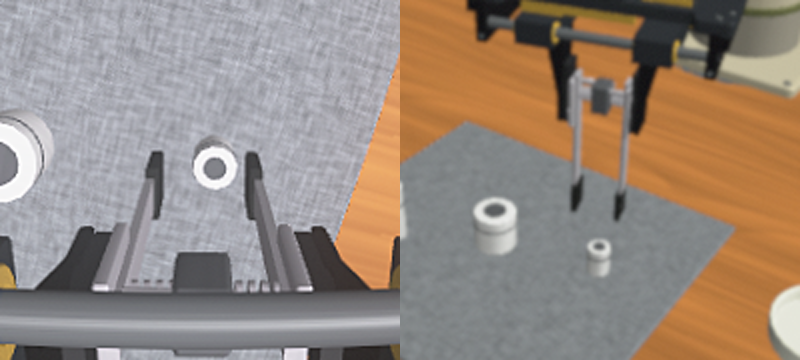

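The wrist crop shows the capsule top at crop (215,168) between the black tips, whose near lower edges are at (155,152) and (252,152). The scene view shows the tongs hanging upright above the capsule.

Run:
```python
from h import *
import pickle
st=pickle.load(open("w5.pkl","rb"));s1=pickle.load(open("w1.pkl","rb"));s2=pickle.load(open("w2.pkl","rb"))
f=lambda p:(p[0]/2+180,p[1]/2+130)
R=Ro.from_quat(st["eef_rot"]).as_matrix(); T=np.array(st["ee_pos"]); print(R[:,2],R[:,0])
rc=ray("wrist",*f((215,168)),st)
print("cap z.032",plane(*rc,.032)); print("tri",tri([rc,ray("wrist",236,147,s1)]),tri([rc,ray("wrist",475.3,217,s2)]))
P=[plane(*ray("wrist",*f(p),st),T[2]-.0988) for p in [(155,152),(252,152)]]
print("tips",P); m=(P[0]+P[1])/2; print("mid edge",m,"in tool",R.T@(m-T)); print("gap",np.linalg.norm(P[0]-P[1]))
c=plane(*rc,.032); print("cap in tool",R.T@(c-T))
```

```text
[-0.00376653 -0.00358464 -0.99998648] [-0.96206362 -0.27278639  0.00460154]
cap z.032 [0.51682379 0.09056279 0.032     ]
tri (array([0.51754571, 0.09072377, 0.02957951]), [np.float64(0.00011208643850621745), np.float64(0.00011208643850622075)]) (array([0.51680372, 0.09060208, 0.03038981]), [np.float64(0.00043594274586409556), np.float64(0.000435942745864213)])
tips [array([0.50831341, 0.06277115, 0.06552608]), array([0.49779138, 0.09970575, 0.06552608])]
mid edge [0.5030524  0.08123845 0.06552608] in tool [ 9.96594599e-03 -2.90404371e-05  9.88472653e-02]
gap 0.03840413086203864
cap in tool [-0.00598084  0.00526595  0.1322876 ]
```

```bash
python3 -m inch '{"translation":[[0.04,0.065,0],[0.04,0.065,-0.1],[0.04,0.065,-0.2],[0.04,0.065,-0.25],[0.04,0.065,-0.25]],"rot":[[0,0,0],[0,0,0],[0,0,0],[0,0,0],[0,0,0]],"jaw":[49,49,49,49,49]}' 30
```

```text
time: 8.4
ee_pos: [0.5164, 0.0911, 0.1383]
eef_rot: [-0.138, 0.99, -0.002, -0.003]
ft_force: [0.7, -0.5, -1.6]
width: 0.0488
```

```bash
python3 -m inch '{"translation":[[0.01,0,-0.15],[0.01,0,-0.25],[0.01,0,-0.31],[0.01,0,-0.31]],"rot":[[0,0,0],[0,0,0],[0,0,0],[0,0,0]],"jaw":[49,49,49,49]}' 30
python3 -m inch '{"translation":[[0,0,0],[0,0,0],[0,0,0],[0,0,0],[0,0,0],[0,0,0],[0,0,0],[0,0,0],[0,0,0],[0,0,0]],"rot":[[0,0,0],[0,0,0],[0,0,0],[0,0,0],[0,0,0],[0,0,0],[0,0,0],[0,0,0],[0,0,0],[0,0,0]],"jaw":[46,43,40,37,34,32,30,30,30,30]}' 28
```

```text
time: 8.8
ee_pos: [0.5168, 0.091, 0.1065]
eef_rot: [-0.138, 0.99, -0.002, -0.004]
ft_force: [-0.5, 0.6, -0.5]
width: 0.049
time: 9.8
ee_pos: [0.517, 0.0911, 0.1067]
eef_rot: [-0.138, 0.99, -0.002, -0.003]
ft_force: [-0.5, -0.7, 2.5]
width: 0.0344
```

```bash
python3 -m inch '{"translation":[[0,0,0.1],[0,0,0.25],[0,0,0.45],[0,0,0.6],[0,0,0.6],[0,0,0.6]],"rot":[[0,0,0],[0,0,0],[0,0,0],[0,0,0],[0,0,0],[0,0,0]],"jaw":[30,30,30,30,30,30]}' 28
python3 -m inch '{"translation":[[-0.03,0.15,0],[-0.07,0.35,0],[-0.12,0.6,0],[-0.17,0.8,0],[-0.2,1,0],[-0.2,1,0]],"rot":[[0,0,0],[0,0,0],[0,0,0],[0,0,0],[0,0,0],[0,0,0]],"jaw":[30,30,30,30,30,30]}' 28
python3 -m inch '{"translation":[[-0.03,0.15,0],[-0.07,0.35,0],[-0.12,0.6,0],[-0.17,0.75,0],[-0.17,0.75,0],[-0.17,0.75,0]],"rot":[[0,0,0],[0,0,0],[0,0,0],[0,0,0],[0,0,0],[0,0,0]],"jaw":[30,30,30,30,30,30]}' 28
python3 - <<'E'
from h import *
import pickle
st=r.read_state(); im=eyes.camera("wrist"); cv2.imwrite("pics/w6.png",im); pickle.dump(st,open("w6.pkl","wb")); print(st["ee_pos"],st["eef_rot"],st["ft_force"],st["width"])
s=eyes.camera("scene");cv2.imwrite("pics/s6.png",s)
cv2.imwrite("pics/m6.png",np.hstack([cv2.resize(im[130:310,180:380],(400,360),interpolation=2),cv2.resize(s[170:350,320:520],(400,360),interpolation=2)]))
E
```

```text
time: 10.4
ee_pos: [0.5169, 0.091, 0.1666]
eef_rot: [-0.138, 0.99, -0.002, -0.003]
ft_force: [0.4, -0.4, -1.2]
width: 0.0343
time: 11.0
ee_pos: [0.4954, 0.194, 0.1653]
eef_rot: [-0.14, 0.99, -0.001, -0.004]
ft_force: [0.7, 0.3, -1.4]
width: 0.034
time: 11.6
ee_pos: [0.4784, 0.2683, 0.165]
eef_rot: [-0.14, 0.99, -0.002, -0.005]
ft_force: [0.0, -1.0, -1.6]
width: 0.0342
[0.47838007 0.26833258 0.16498328] [-0.14007412  0.99012899 -0.00174102 -0.00456099] [ 0.01311921 -0.96302565 -1.55684736] 0.03424034368480839
```

View pics/m6.png

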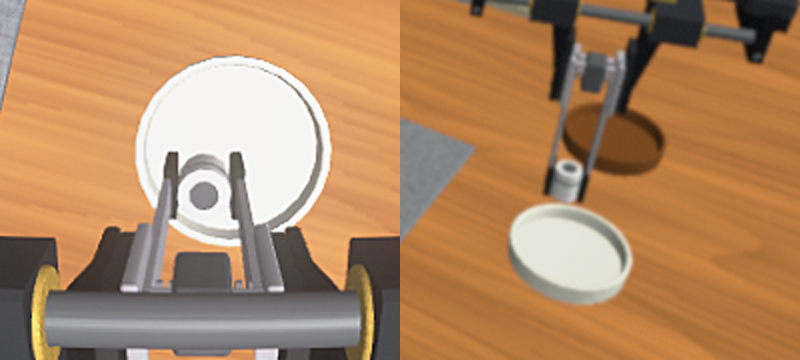

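The capsule is held upright in the tips. In the wrist crop the dish rim spans x 136..331 and y 57..246.

Run:
```python
from h import *
import pickle
st=pickle.load(open("w6.pkl","rb"));s1=pickle.load(open("w1.pkl","rb"))
f=lambda p:(p[0]/2+180,p[1]/2+130)
P=np.array([plane(*ray("wrist",*f(p),st),.018) for p in [(136,148),(235,57),(331,150),(232,246)]])
print(P.round(4),P.mean(0),np.linalg.norm(P[0]-P[2]),np.linalg.norm(P[1]-P[3]))
print("tri",tri([ray("wrist",*f((233.5,150)),st),ray("wrist",403.3,158.6,s1)]))
R=Ro.from_quat(st["eef_rot"]).as_matrix();print("tips at",st["ee_pos"]+R@[0,0,.0988],R[:,2])
```

```text
[[0.4863 0.2372 0.018 ]
 [0.4322 0.2697 0.018 ]
 [0.4613 0.3265 0.018 ]
 [0.5211 0.2952 0.018 ]] [0.47520967 0.28215189 0.018     ] 0.09274872078406851 0.09253159782601865
tri (array([0.47647385, 0.28279843, 0.00905562]), [np.float64(0.00016349989354758743), np.float64(0.00016349989354760657)])
tips at [0.4775359  0.2678657  0.06618799] [-0.00854419 -0.00472543 -0.99995233]
```

```bash
python3 -m inch '{"translation":[[-0.02,0.1,0],[-0.02,0.145,-0.1],[-0.02,0.145,-0.25],[-0.02,0.145,-0.4],[-0.02,0.145,-0.4],[-0.02,0.145,-0.4]],"rot":[[0,0,0],[0,0,0],[0,0,0],[0,0,0],[0,0,0],[0,0,0]],"jaw":[30,30,30,30,30,30]}' 28
```

```text
time: 12.3
ee_pos: [0.4767, 0.2822, 0.125]
eef_rot: [-0.139, 0.99, -0.002, -0.005]
ft_force: [-0.4, -0.5, -1.0]
width: 0.034
```

```bash
python3 -m inch '{"translation":[[0,0,-0.06],[0,0,-0.11],[0,0,-0.15],[0,0,-0.17],[0,0,-0.18],[0,0,-0.185],[0,0,-0.185]],"rot":[[0,0,0],[0,0,0],[0,0,0],[0,0,0],[0,0,0],[0,0,0],[0,0,0]],"jaw":[30,30,30,30,30,30,30]}' 28
```

```text
time: 13.0
ee_pos: [0.4767, 0.2822, 0.1066]
eef_rot: [-0.139, 0.99, -0.002, -0.005]
ft_force: [0.3, 0.3, -1.3]
width: 0.0342
```

```bash
python3 -m inch '{"translation":[[0,0,-0.006],[0,0,-0.012],[0,0,-0.012],[0,0,-0.012]],"rot":[[0,0,0],[0,0,0],[0,0,0],[0,0,0]],"jaw":[30,30,30,30]}' 28
```

```text
time: 13.4
ee_pos: [0.4769, 0.2823, 0.1057]
eef_rot: [-0.139, 0.99, -0.002, -0.004]
ft_force: [0.5, 0.6, 2.1]
width: 0.0343
```

Contact: the force went from -1.3 to +2.1 N. Release slowly to 48 mm and rise.

```bash
python3 -m inch '{"translation":[[0,0,0],[0,0,0],[0,0,0],[0,0,0],[0,0,0],[0,0,0],[0,0,0],[0,0,0],[0,0,0],[0,0,0]],"rot":[[0,0,0],[0,0,0],[0,0,0],[0,0,0],[0,0,0],[0,0,0],[0,0,0],[0,0,0],[0,0,0],[0,0,0]],"jaw":[34,36,38,40,42,44,46,48,48,48]}' 30
python3 -m inch '{"translation":[[0,0,0.1],[0,0,0.3],[0,0,0.6],[0,0,0.9],[0,0,0.95],[0,0,0.95],[0,0,0.95]],"rot":[[0,0,0],[0,0,0],[0,0,0],[0,0,0],[0,0,0],[0,0,0],[0,0,0]],"jaw":[48,48,48,48,48,48,48]}' 30
python3 - <<'E'
from h import *
import pickle
st=r.read_state(); im=eyes.camera("wrist"); cv2.imwrite("pics/w7.png",im); pickle.dump(st,open("w7.pkl","wb"));print(st["ft_force"])
s=eyes.camera("scene");cv2.imwrite("pics/s7.png",s)
cv2.imwrite("pics/m7.png",np.hstack([cv2.resize(im[110:290,180:380],(400,360),interpolation=2),cv2.resize(s[170:350,320:520],(400,360),interpolation=2)]))
E
```

```text
time: 14.4
ee_pos: [0.4769, 0.2824, 0.1057]
eef_rot: [-0.139, 0.99, -0.002, -0.004]
ft_force: [0.5, -0.7, -1.2]
width: 0.0477
time: 15.1
ee_pos: [0.4765, 0.2821, 0.1999]
eef_rot: [-0.139, 0.99, -0.002, -0.005]
ft_force: [0.2, 0.1, -1.4]
width: 0.048
[ 0.23303177  0.11475822 -1.38687373]
```

View pics/m7.png

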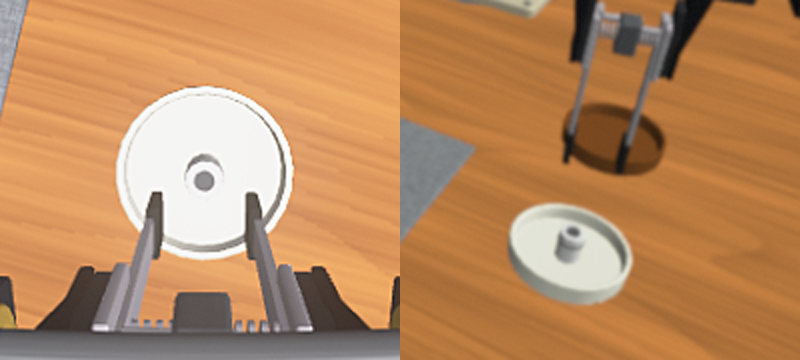

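The capsule stands upright at the dish's centre, at wrist crop (204,175), and is clear of the tips. Now back to the holder.

```bash
Z='[0,0,0]'
python3 -m inch '{"translation":[[0.05,-0.2,0],[0.1,-0.5,0],[0.15,-0.9,0],[0.15,-1,0]],"rot":[[0,0,0],[0,0,0],[0,0,0],[0,0,0]],"jaw":[48,48,48,48]}' 30
python3 -m inch '{"translation":[[0.05,-0.4,0],[0.1,-0.8,0],[0.15,-1,0]],"rot":[[0,0,0],[0,0,0],[0,0,0]],"jaw":[48,48,48]}' 30
python3 -m inch '{"translation":[[0.05,-0.4,0],[0.1,-0.8,0],[0.15,-1,0]],"rot":[[0,0,0],[0,0,0],[0,0,0]],"jaw":[48,48,48]}' 30
python3 -m inch '{"translation":[[0.05,-0.4,0],[0.1,-0.8,0],[0.15,-1,0]],"rot":[[0,0,0],[0,0,0],[0,0,0]],"jaw":[48,48,48]}' 30
python3 -m inch '{"translation":[[0.05,-0.4,0],[0.1,-0.7,0],[0.1,-0.9,0],[0.1,-0.9,0],[0.1,-0.9,0]],"rot":[[0,0,0],[0,0,0],[0,0,0],[0,0,0],[0,0,0]],"jaw":[48,48,48,48,48]}' 30
python3 -c "
from h import *
s=r.read_state();R=Ro.from_quat(s['eef_rot']).as_matrix();print(s['ee_pos'],R[:,1],R[:,2]);print((Ro.from_quat([-.134,.991,-.003,.002])*Ro.from_quat(s['eef_rot']).inv()).as_rotvec(degrees=True)/60)"
```

```text
time: 15.6
ee_pos: [0.4919, 0.177, 0.1985]
eef_rot: [-0.137, 0.991, -0.003, -0.006]
ft_force: [0.3, 0.5, -0.2]
width: 0.0482
time: 15.9
ee_pos: [0.5066, 0.0732, 0.1978]
eef_rot: [-0.135, 0.991, -0.004, -0.007]
ft_force: [0.7, 0.4, -2.5]
width: 0.0479
time: 16.2
ee_pos: [0.5211, -0.0307, 0.1971]
eef_rot: [-0.133, 0.991, -0.004, -0.007]
ft_force: [-0.1, 0.3, -0.9]
width: 0.0479
time: 16.5
ee_pos: [0.5353, -0.1345, 0.1964]
eef_rot: [-0.131, 0.991, -0.005, -0.008]
ft_force: [-0.1, -0.5, -0.1]
width: 0.0481
time: 17.0
ee_pos: [0.5451, -0.224, 0.1956]
eef_rot: [-0.131, 0.991, -0.005, -0.009]
ft_force: [0.0, -0.0, -1.1]
width: 0.0481
[ 0.54509206 -0.22397956  0.19555609] [-0.25964751  0.96568033 -0.00668375] [-0.0162808  -0.01129743 -0.99980363]
[ 0.00565722 -0.02005122  0.00599078]
```

```bash
python3 -m inch '{"translation":[[0.05,-0.2,0],[0.05,-0.29,0],[0.05,-0.29,0],[0.05,-0.29,0]],"rot":[[0.006,-0.02,0.006],[0.006,-0.02,0.006],[0.006,-0.02,0.006],[0.006,-0.02,0.006]],"jaw":[48,48,48,48]}' 30
python3 - <<'E'
from h import *
import pickle
st=r.read_state(); im=eyes.camera("wrist"); cv2.imwrite("pics/w8.png",im); print(st["ee_pos"])
cv2.imwrite("pics/m8.png",cv2.resize(im[140:300,190:370],(720,640)[0:2],interpolation=2)[:600])
E
```

```text
time: 17.4
ee_pos: [0.5501, -0.2519, 0.1954]
eef_rot: [-0.134, 0.991, -0.002, 0.002]
ft_force: [0.0, 0.7, -0.9]
width: 0.0483
[ 0.55013892 -0.25185283  0.19537122]
```

View pics/m8.png

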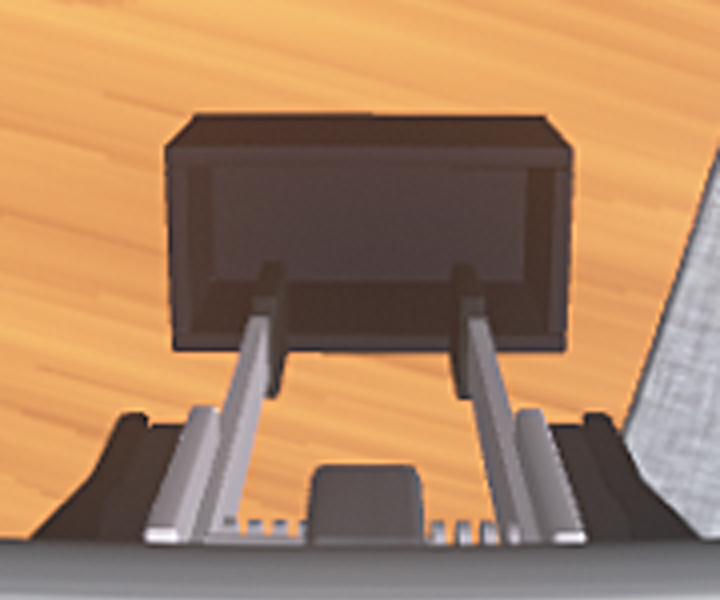

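The tips, at crop (275,265) and (465,265), are centred on the caddy, whose rim spans x 168..570, and they sit at the same TCP pose as at the pickup. Lower them back to z 0.104.

```bash
python3 -m inch '{"translation":[[0,-0.01,-0.2],[0,-0.01,-0.5],[0,-0.01,-0.7],[0,-0.01,-0.85],[0,-0.01,-0.9],[0,-0.01,-0.91],[0,-0.01,-0.91]],"rot":[[0,0,0],[0,0,0],[0,0,0],[0,0,0],[0,0,0],[0,0,0],[0,0,0]],"jaw":[48,48,48,48,48,48,48]}' 30
```

```text
time: 18.15
ee_pos: [0.5508, -0.2527, 0.1053]
eef_rot: [-0.135, 0.991, -0.003, 0.002]
ft_force: [-0.1, -0.6, -1.1]
width: 0.0482
```

```bash
python3 -m inch '{"translation":[[-0.005,0,-0.008],[-0.005,0,-0.015],[-0.005,0,-0.015]],"rot":[[0,0,0],[0,0,0],[0,0,0]],"jaw":[48,48,48]}' 30
```

```text
time: 18.45
ee_pos: [0.5505, -0.2528, 0.1042]
eef_rot: [-0.135, 0.991, -0.003, 0.003]
ft_force: [0.5, 0.4, -1.4]
width: 0.0482
```

```bash
python3 -m inch '{"translation":[[0,0,-0.006],[0,0,-0.008],[0,0,-0.008],[0,0,-0.008],[0,0,-0.008],[0,0,-0.008],[0,0,-0.008],[0,0,-0.008],[0,0,-0.008],[0,0,-0.008],[0,0,-0.008],[0,0,-0.008]],"rot":[[0,0,0],[0,0,0],[0,0,0],[0,0,0],[0,0,0],[0,0,0],[0,0,0],[0,0,0],[0,0,0],[0,0,0],[0,0,0],[0,0,0]],"jaw":[48,48,51,54,57,60,63,68,75,87,87,87]}' 30
python3 -m inch '{"translation":[[0,0,0],[0,0,0],[0,0,0.1],[0,0,0.3],[0,0,0.6],[0,0,1],[0,0,1],[0,0,1]],"rot":[[0,0,0],[0,0,0],[0,0,0],[0,0,0],[0,0,0],[0,0,0],[0,0,0],[0,0,0]],"jaw":[87,87,87,87,87,87,87,87]}' 30
python3 - <<'E'
from h import *
print(r.read_state()["ft_force"])
a=eyes.camera("scene"); t=eyes.camera("top"); w=eyes.camera("wrist"); cv2.imwrite("pics/s9.png",a)
cv2.imwrite("pics/m9.png",np.hstack([cv2.resize(w[120:300,190:390],(400,360)),a[120:330,90:230].repeat(2,0).repeat(2,1)[:360],t[140:230,130:190].repeat(2,0).repeat(2,1).repeat(2,0)[:360]]))
E
```

```text
time: 19.65
ee_pos: [0.5505, -0.2527, 0.1033]
eef_rot: [-0.135, 0.991, -0.003, 0.003]
ft_force: [0.5, 0.3, -0.0]
width: 0.0855
time: 20.45
ee_pos: [0.551, -0.253, 0.2049]
eef_rot: [-0.135, 0.991, -0.003, 0.004]
ft_force: [0.4, 0.1, -1.2]
width: 0.087
[ 0.44735351  0.12511916 -1.2265101 ]
```

View pics/m9.png

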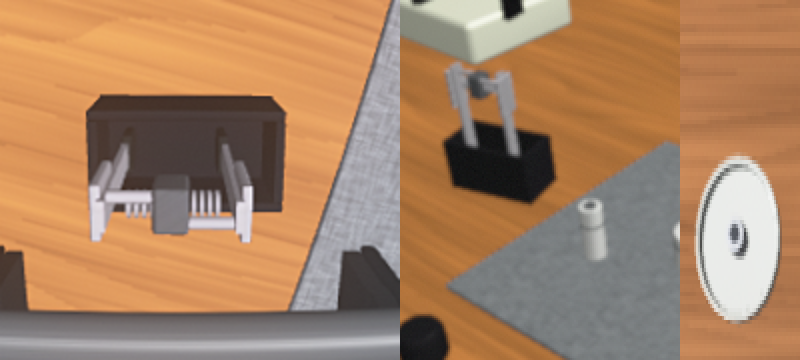

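The tongs stand upright in the holder, free of the gripper. The capsule stands in the dish, near its centre.

```bash
python3 -c "
from bench import r
print(r.close_job())"
```

```text
the job is handed in; nothing more can be done
None
```

I used the tongs to move the smallest capsule from the mat into the white dish, then stood the tongs back upright in their holder. I handed the job in at about 20.6 s of the allowed 58 s; it reports no verdict.

- **Capsule:** I opened the tongs only after the force changed from -1.3 to +2.1 N, showing the capsule was down. The pictures after release show it standing upright near the middle of the dish. I judged that by eye and did not measure its final position.
- **Tongs:** the last wrist and scene pictures show them upright in the holder. I released them within about 1 mm of the pose I took them from, and the open gripper was about 10 cm above that and touching nothing visible.

**Readings that disagreed:**
- The plates closed to 34.3 mm on the capsule, not the stated 36 mm.
- My early two-view heights came out 4 to 15 mm low for the dish rim, the capsule top and the holder rim. I used the stated heights there, because the sizes and positions then matched. A second capsule reading was only about 2 mm low.
- After release the force sensor still read about -1.2 N with the gripper empty. That is about the tongs' weight, but the pictures show them standing in the holder.

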